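# Bolt the medicine carrier and lift it out of its dock

### The arm

A 6-joint arm with a two-finger parallel gripper is mounted at the origin on the work surface. World frame = base frame: x ahead of the robot, y to its left, z up, the work surface at z = 0. Lengths are in m, angles in degrees, forces in N, time in s.
With the tool pointing down it reaches from about 0.4 to 0.825 m from the base axis. Payload 7 kg.
Tool frame: the origin (TCP) lies midway between the tips of the shut fingers; the grasp point (between the pads) lies 19 mm behind it; z points along the fingers, y is the direction in which the jaws open and shut (so a half turn about z gives the same grasp; the last joint's range is limited). The gripper opens to 88 mm and grips with 3 to 60 N. Pads are 19 mm wide; open, the fingers measure 130 mm over their backs; the gripper's body (78 mm by 193 mm) begins 47 mm behind the grasp point.
Start: joints at [88.585, 20.546, 0.682, 0, -70.136, -16.507], TCP at [0.208, 0.642, 0.227] pointing down, gripper open.
Joint ranges: [-176.03, 176.03], [-82.01, 121.73], [-58.28, 71.71], [-173.87, 95.51], [-174.79, -0.11], [-173.66, 173.66]. Speed limits (degrees/s): [136.94, 136.94, 172.46, 180, 180, 180].

### API

Orientations are given as a 3x3 rotation matrix whose columns are the frame's x, y, z axes.
In Python, from rig import robot gives the robot as it stands. Calls block until the motion is done:
- robot.goto(position, orientation): joint-space move of the TCP to a pose.
- robot.servo_line(position, ori=None, speed=0.15): straight line of the TCP; ori=None keeps the orientation; speed is the mean speed in m/s.
- robot.movej(angles): joint-space move.
- robot.move_gripper(opening): opening from 0.0 (shut) to 1.0 (fully open); the grip force is fixed at half the most; returns when the fingers have stopped.
- robot.dwell(seconds).
- robot.ik(position, orientation): joint angles nearest the present ones, or None.
- robot.grab_frame(name): name is "scene" or "top" or "wrist"; returns (picture, depth): 420x560x3 uint8, red, green, blue; 420x560 float32, m along the optical axis (not along the pixel's ray), 0 where there is no reading.
- robot.camera_info(name): a dict with "vfov" (degrees; the focal length in pixels is half the picture's height over the tangent of half this angle, whatever the lens; pixels are square), "cx", "cy" (the principal point, pixels), "view" (4x4, takes a point from world to camera coordinates); the wrist camera has in their place "T_tool_cam" (4x4, takes a point from camera to tool coordinates, whose origin is the TCP and whose axes are the flange's). Camera axes: x right, y down, z forward; pixel columns grow to the right and rows downward; lengths in m; the calibration is good to about 2 mm. A picture is of the moment at which its call begins: read the wrist's pose just before it. camera_info takes no time and is no camera call.
A pose or a line that the arm cannot do raises robot.Unreachable and nothing moves.
- robot.job_done(): hands the job in, once; it reports no verdict.
Readings, each from a call of its own:
- robot.read_t(): time.
- robot.read_qpos(): joint angles.
- robot.read_qvel(): joint speeds.
- robot.read_effort(): joint torques, N m.
- robot.read_position(): TCP position.
- robot.read_tcp_rot(): TCP orientation.
- robot.read_force(): force on the tool from outside, world axes, zero at the start.
- robot.read_ft_torque(): the same for the moment, N m.
- robot.read_grip_width(): opening from 0.0 (shut) to 1.0 (fully open).
Only numpy, scipy, OpenCV 4.12 (cv2) and the standard library are available. Lean on these libraries where they do the work, as an engineer would, in place of code of your own. Each camera call takes 0.05 s, during which the arm holds its last target. There are 200 camera calls.

### The job

Make the grey medicine carrier ready to go: first slide the bolt on its lid fully home into the keeper (the handle is on the lid, so never lift it unbolted), then lift the carrier by its black handle straight up out of its dock, a good 10 cm, without tipping it. Keep it there level and still and finish while holding it in the air - do not put it down or let go - and leave everything else on the table where it is.

Things in the scene. Friction and masses are not known exactly. Their poses are not given: they have to be found in the camera images.
- case: The carrier: grey closed plastic case, 150 (x) x 250 (y) x 85 mm (z), cream lid, 0.4 to 0.9 kg, loose in its dock, underside 6 mm above the table. Origin: centre of its underside; z up, y along its length towards the end with the keeper. On the lid (top at z = 85 mm): the black handle in the middle, the steel bolt on the +y half. It balances within a few mm of the handle's middle.
- case_mid (a point): Centre of the carrier, 42.5 mm above its underside; axes as the carrier's.
- case_handle (a point): Centre of the handle bar: a straight black bar along the carrier's x, 104 mm long, 18 mm wide (along y), 16 mm tall, centre 44 mm above the lid, with 36 mm open beneath it between two end posts, which stand 38 to 52 mm either side of the middle. Axes as the carrier's. Grip it across (along y) at its middle.
- bolt_knob (a point): Middle of the bolt's upright steel knob, 16 mm in diameter, 20 mm tall, 16 to 36 mm above the lid (this point: 26 mm). It moves with the bolt, at x = 0 and 42 mm + joint value from the carrier's middle along its +y. Axes as the carrier's. Below the knob lie the rod and guides; the keeper is 18 mm high.
- bolt (a joint): How far the bolt has slid, m: 0 fully drawn, 0.040 fully home against its stop with its tip through the keeper at the carrier's +y end. It slides along the carrier's +y with about 2 N of friction and stays where it is left.
- dock: The carrier's dock: fixed grey tray, 170 x 270 mm, floor 6 mm thick, rim 14 mm above the table, 4 mm of play round the carrier. Origin: centre of its underside, axes as the carrier's.
- dock2: The other dock, alike, holding the pink basket. The two docks may be on either side.
- basket: Open pink plastic basket, 145 x 240 x 75 mm, no handle, standing in the other dock with two small cartons in it. Bystander. Origin: centre of its underside.
- carton1: Small cardboard carton 55 x 90 x 45 mm lying in the basket. Bystander. Origin: centre of its underside.
- carton2: Small white paper carton 70 x 50 x 60 mm standing in the basket. Bystander. Origin: centre of its underside.
- stamp: Dark wooden hand stamp, 28 mm across, 60 mm tall, standing between the two docks. Bystander. Origin: centre of its underside.
- jar: Screw-cap jar, 72 mm across, 100 mm tall, behind the docks. Bystander. Origin: centre of its underside.
- bottle: Amber bottle, 52 mm across, 110 mm tall, behind the docks. Bystander. Origin: centre of its underside.
- mortar: Brass mortar bowl, 100 mm across, 75 mm tall, behind the docks. Bystander. Origin: centre of its underside.
- scoop: Spoon with wooden handle, about 200 mm long, lying far to the left, beside the docks. Bystander. Origin: at its underside, about the middle.

How it is judged:
By the outcome, as a careful person would: the job done as asked, in the order asked, and still so for the second after the job is handed in, while the arm keeps its last pose, push and grip.
It also fails if it takes over 48 s, if anything falls off the work surface, if the arm or the gripper's body presses on something with over 40 N, if the wrist force passes 120 N, or if a joint passes its speed limit or range.

## Working session

There is one attempt and no reset: what is moved stays moved. The work goes in short steps, each a Python script; the robot and the scene stay as the last script left them, time stands still between calls to the robot, and variables do not carry over. Pictures are saved under pics/ and viewed, about 8 in all and at most 12, crops included, and the job is handed in when it is done.

```bash
ls; mkdir -p pics; cat > h.py <<'E'
import numpy as np, cv2
from rig import robot
def cam(n):
    i=robot.camera_info(n); p=robot.read_position(); R=np.array(robot.read_tcp_rot())
    im,d=robot.grab_frame(n); f=im.shape[0]/2/np.tan(np.radians(i['vfov']/2))
    if 'view' in i: T=np.linalg.inv(np.array(i['view']))
    else:
        W=np.eye(4); W[:3,:3]=R; W[:3,3]=p; T=W@np.array(i['T_tool_cam'])
    return im,d,f,i['cx'],i['cy'],T
def cloud(c):
    im,d,f,cx,cy,T=c; v,u=np.mgrid[:im.shape[0],:im.shape[1]]
    P=np.stack([(u-cx)/f*d,(v-cy)/f*d,d],-1)@T[:3,:3].T+T[:3,3]
    P[d<=0]=np.nan
    return P
def save(n,im): cv2.imwrite('pics/'+n,im[:,:,::-1])
E
python3 - <<'E'
from h import *
for n in ['scene','top']:
    c=cam(n); save(n+'1.png',c[0]); np.savez(n+'.npz',im=c[0],P=cloud(c)); print(n,c[2:5],c[5].round(3).tolist())
print(robot.camera_info('wrist'),robot.read_t(),robot.read_tcp_rot())
E
```

```text
pics
scene (np.float64(500.7283680160978), 280.46272362893455, 211.79051923407184) [[0.72, 0.535, -0.442, 1.2], [0.694, -0.545, 0.47, -0.45], [0.01, -0.645, -0.764, 1.067], [0.0, 0.0, 0.0, 1.0]]
top (np.float64(408.4719020391403), 282.72378216484617, 207.53720339982567) [[0.016, -0.996, 0.09, 0.539], [-1.0, -0.014, 0.026, 0.111], [-0.024, -0.09, -0.996, 1.135], [0.0, 0.0, 0.0, 1.0]]
{'vfov': 61.33173986860342, 'cx': 280.89801397955904, 'cy': 211.60953259993389, 'T_tool_cam': array([[ 6.96923361e-04, -9.58782952e-01, -2.84138637e-01,
         7.66717365e-02],
       [ 9.99999704e-01,  7.60729213e-04, -1.14208493e-04,
        -4.30224927e-04],
       [ 3.25653718e-04, -2.84138473e-01,  9.58783199e-01,
        -1.57632974e-01],
       [ 0.00000000e+00,  0.00000000e+00,  0.00000000e+00,
         1.00000000e+00]])} 0.1 [[ 9.51450999e-01 -3.07800100e-01 -3.08568230e-04]
 [-3.07800211e-01 -9.51449850e-01 -1.48790517e-03]
 [ 1.64390165e-04  1.51064623e-03 -9.99998845e-01]]
```

View pics/top1.png

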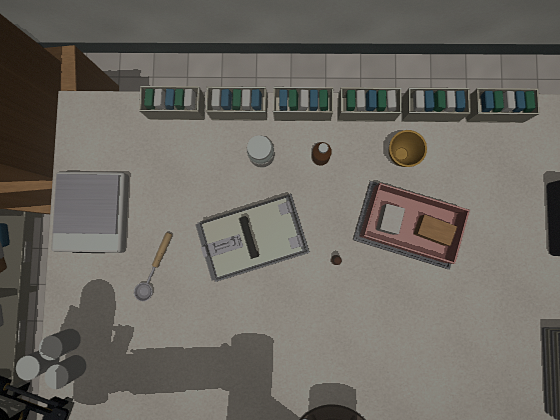

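View pics/scene1.png

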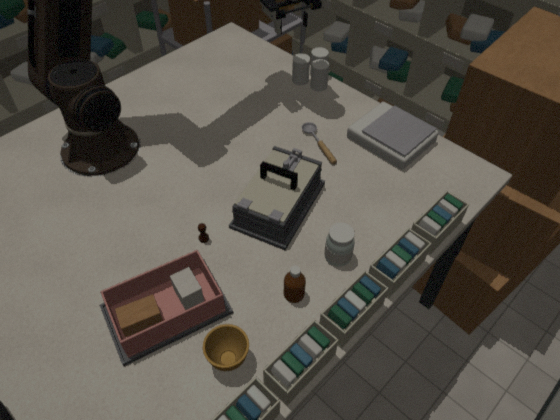

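The top view shows the case at about (252,236), its black handle at (249,236) and the bolt at about (228,243). The keeper is at the left end (about 207,245), so the case's +y points roughly along world +y. Next I'll measure with depth.

```bash
python3 - <<'E'
from h import *
for n,box in [('top',(190,310,185,285)),('scene',(225,335,140,245))]:
    z=np.load(n+'.npz'); im=z['im'];P=z['P']; u0,u1,v0,v1=box
    S=P[v0:v1,u0:u1]; I=im[v0:v1,u0:u1].astype(int)
    Z=S[...,2]
    m=(Z>.122)&(Z<.16)&(I.max(-1)<60)
    H=S[m]; print(n,'handle',m.sum(),np.median(H,0).round(4))
    top=H[H[:,2]>.135]; r=cv2.minAreaRect((top[:,:2]*1000).astype(np.float32)); print(len(top),r,np.percentile(H[:,2],[5,50,95]).round(4))
    lid=(Z>.086)&(Z<.098); L=S[lid]; print('lid',lid.sum(),cv2.minAreaRect((L[:,:2]*1000).astype(np.float32)),np.median(L[:,2]))
    k=(Z>.104)&(Z<.135)&(I.max(-1)>60); print('knob?',k.sum(),S[k].round(3)[:40].tolist())
E
```

```text
top handle 303 [0.5558 0.2195 0.1433]
295 ((556.388916015625, 219.9010772705078), (102.21651458740234, 16.610309600830078), 18.44390106201172) [0.1383 0.1433 0.1466]
lid 4802 ((555.5440673828125, 221.7658233642578), (149.4832763671875, 249.90988159179688), 18.04816436767578) 0.09185405481106179
knob? 165 [[0.556, 0.254, 0.105], [0.553, 0.259, 0.104], [0.553, 0.256, 0.108], [0.553, 0.254, 0.108], [0.554, 0.252, 0.106], [0.551, 0.259, 0.106], [0.551, 0.256, 0.11], [0.551, 0.254, 0.109], [0.551, 0.246, 0.106], [0.548, 0.268, 0.129], [0.548, 0.266, 0.127], [0.548, 0.264, 0.125], [0.548, 0.261, 0.126], [0.548, 0.259, 0.126], [0.548, 0.256, 0.107], [0.548, 0.254, 0.108], [0.549, 0.251, 0.107], [0.549, 0.249, 0.105], [0.546, 0.269, 0.124], [0.546, 0.265, 0.13], [0.546, 0.263, 0.13], [0.546, 0.261, 0.125], [0.546, 0.259, 0.126], [0.546, 0.257, 0.12], [0.546, 0.256, 0.11], [0.546, 0.254, 0.105], [0.546, 0.252, 0.105], [0.546, 0.249, 0.107], [0.546, 0.246, 0.107], [0.543, 0.271, 0.124], [0.543, 0.268, 0.127], [0.543, 0.266, 0.128], [0.543, 0.263, 0.126], [0.543, 0.261, 0.127], [0.543, 0.258, 0
[... 631 characters left out ...]
[0.521, 0.339, 0.11], [0.522, 0.342, 0.109], [0.512, 0.324, 0.111], [0.511, 0.33, 0.106], [0.516, 0.328, 0.11], [0.514, 0.334, 0.105], [0.519, 0.333, 0.109], [0.522, 0.334, 0.111], [0.523, 0.337, 0.109], [0.524, 0.34, 0.108], [0.528, 0.34, 0.11], [0.528, 0.343, 0.108], [0.516, 0.332, 0.104], [0.52, 0.332, 0.107], [0.524, 0.332, 0.109], [0.525, 0.334, 0.109], [0.528, 0.336, 0.109], [0.527, 0.34, 0.106], [0.533, 0.338, 0.111], [0.525, 0.335, 0.104], [0.528, 0.335, 0.106], [0.531, 0.336, 0.107], [0.518, 0.313, 0.107], [0.521, 0.314, 0.108], [0.52, 0.307, 0.108], [0.52, 0.312, 0.105], [0.526, 0.308, 0.112], [0.527, 0.312, 0.11], [0.528, 0.315, 0.109], [0.528, 0.32, 0.105], [0.527, 0.308, 0.108]]
```

```bash
cat >> h.py <<'E'
def axes(a):
    a=np.radians(a); return np.array([np.cos(a),np.sin(a),0]),np.array([-np.sin(a),np.cos(a),0])
def Rknob(a): cx,cy=axes(a); return np.stack([cy,cx,[0,0,-1.]],1)
def Rhand(a,s=1): cx,cy=axes(a); return np.stack([s*cx,-s*cy,[0,0,-1.]],1)
E
python3 - <<'E'
from h import *
a=18.2; cx,cy=axes(a); c=np.array([.556,.221,0])
for s in (1,-1): print(s,robot.ik(c+[0,0,.25],Rhand(a,s)))
p=c+cy*.042; p[2]=.22
print(robot.ik(p,Rknob(a)))
robot.goto(p,Rknob(a)); robot.dwell(.2)
w=cam('wrist'); save('w1.png',w[0]); np.savez('w1.npz',im=w[0],P=cloud(w))
print(robot.read_position(),robot.read_qpos(),robot.read_force(),robot.read_t())
E
```

```text
1 [ 40.37424852  12.56470505  -7.35518207   0.         -70.08011289
  67.82575148]
-1 [  40.37424852   12.56470505   -7.35518207    0.          -70.08011289
 -112.17424852]
[ 44.23640241  14.0102016   -9.43629593   0.         -66.55350248
 153.96359759]
[0.54277509 0.26114938 0.2199578 ] [ 4.42612623e+01  1.40151315e+01 -9.43493249e+00 -1.03965458e-03
 -6.65533125e+01  1.53956817e+02] [-0.28684229  0.0571708   0.9630574 ] 2.8667
```

View pics/w1.png

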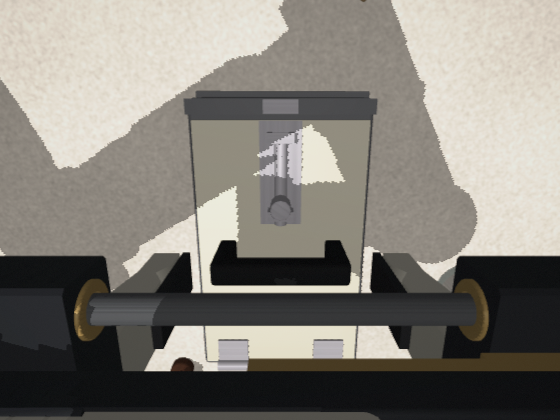

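The wrist view shows the knob at about (280,210) and the handle bar at rows 250–285. The keeper is at (280,106), so the bolt is drawn. Now I'll locate the knob from the depth near there.

```bash
python3 - <<'E'
from h import *
z=np.load('w1.npz');P=z['P']; cx,cy=axes(18.2); c=np.array([.556,.221,0])
def loc(Q): D=Q-c; return np.stack([D@cx,D@cy,Q[:,2]],1)*1000
S=P[190:235,260:300].reshape(-1,3); k=loc(S[(S[:,2]>.122)&(S[:,2]<.135)]); print('knob top',len(k),k.min(0).round(1),k.max(0).round(1),k.mean(0).round(1))
S=P[238:290,205:355].reshape(-1,3); k=loc(S[(S[:,2]>.138)&(S[:,2]<.155)]); print('handle',len(k),np.percentile(k,[1,50,99],axis=0).round(1), cv2.minAreaRect(k[:,:2].astype(np.float32)))
S=P[90:125,180:380].reshape(-1,3); k=loc(S[(S[:,2]>.085)&(S[:,2]<.12)]); print('keeper end',np.percentile(k,[1,50,99],axis=0).round(1))
S=P[110:350,180:380].reshape(-1,3); k=loc(S[(S[:,2]>.088)&(S[:,2]<.095)]); print('lid',np.percentile(k,[1,50,99],axis=0).round(1),cv2.minAreaRect(k[:,:2].astype(np.float32)))
for v in range(120,240,10): print(v,[ (round(float(q[2]*1000)),) [0] for q in P[v,240:322:6]])
E
```

```text
knob top 352 [ -8.6  38.6 122. ] [  7.   54.2 128.8] [ -0.6  46.8 126.2]
handle 3294 [[-50.7  -7.3 138.4]
 [ -0.4   2.7 142.2]
 [ 49.7  10.3 143.8]] ((-0.45890045166015625, 1.4006762504577637), (18.639780044555664, 103.71192932128906), 89.94078826904297)
keeper end [[-73.9 106.5  85.1]
 [ -0.5 118.   90.6]
 [ 72.1 126.1 109.4]]
lid [[ -70.4 -100.1   88.9]
 [  -0.5   45.7   90.5]
 [  69.   116.4   93.4]] ((-0.9389724731445312, 6.798431396484375), (149.5667266845703, 220.7835693359375), 0.05760945752263069)
120 [91, 90, 90, 91, 90, 90, 89, 90, 89, 90, 89, 90, 90, 90]
130 [91, 90, 91, 90, 92, 93, 93, 93, 92, 92, 92, 90, 92, 90]Traceback (most recent call last):
  File "<stdin>", line 8, in <module>
ValueError: cannot convert float NaN to integer
```

```bash
python3 - <<'E'
from h import *
a=18.2;cx,cy=axes(a); c=np.array([.556,.221,0])-.0005*cx+.0014*cy
p=c+cy*.045; p[2]=.14
robot.servo_line(p,Rknob(a),speed=.1); p[2]=.111; robot.servo_line(p,speed=.05)
print('down',robot.read_force(),robot.read_position())
robot.move_gripper(0.0); print('w',robot.read_grip_width()*88,robot.read_force())
p0=np.array(robot.read_position()); p0[2]=.111
f0=np.array(robot.read_force())@cy
robot.servo_line(p0+cy*.028,speed=.06)
for d in np.arange(.03,.052,.0015):
    robot.servo_line(p0+cy*d,speed=.03); robot.dwell(.1)
    f=np.array(robot.read_force())@cy-f0; print(round(d*1000,1),f.round(2),((np.array(robot.read_position())-p0)@cy*1000).round(1))
    if f<-14: break
w=cam('wrist'); save('w2.png',w[0]); print(robot.read_grip_width()*88,robot.read_t())
E
```

```text
down [-0.59376455  0.61536242  0.24980727] [0.54115353 0.26497878 0.1109877 ]
w 15.219810506889287 [-0.22901488 -0.24984153 -0.60358044]
30.0 1.81 30.1
31.5 -1.09 31.2
33.0 -1.34 32.9
34.5 -0.76 34.6
36.0 -0.22 36.2
37.5 -0.91 37.4
39.0 -3.49 38.7
40.5 -5.96 40.0
42.0 -9.1 40.6
43.5 -11.75 41.7
45.0 -11.84 42.9
46.5 -13.67 44.0
48.0 -13.85 45.2
49.5 -14.32 46.6
15.095514859244815 11.2583
```

View pics/w2.png

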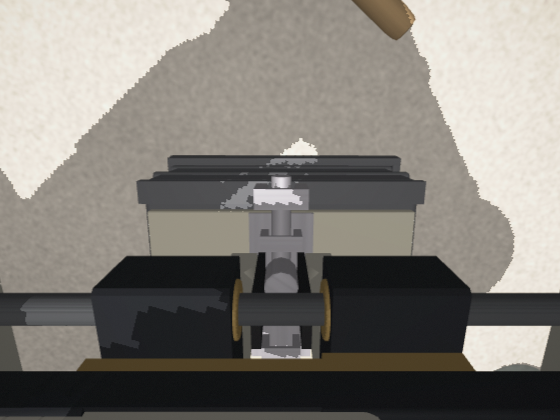

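The bolt tip shows past the keeper at (281,182), and the force rose to a stop of about 14 N. I'll release, rise and verify.

```bash
python3 - <<'E'
from h import *
a=18.2;cx,cy=axes(a); c=np.array([.556,.221,0])-.0005*cx+.0014*cy
robot.move_gripper(1.0)
p=np.array(robot.read_position()); p[2]=.15; robot.servo_line(p,speed=.12)
q=c+.06*cy; q[2]=.22; robot.servo_line(q,Rknob(a),speed=.15); robot.dwell(.2)
w=cam('wrist'); save('w3.png',w[0][60:360,120:440].repeat(2,0).repeat(2,1)); P=cloud(w)
def loc(Q): D=Q-c; return np.stack([D@cx,D@cy,Q[:,2]],1)*1000
L=loc(P.reshape(-1,3)); L=L[~np.isnan(L[:,0])]
k=L[(L[:,2]>119)&(L[:,2]<133)&(abs(L[:,0])<14)&(L[:,1]>60)&(L[:,1]<110)]; print('knob',len(k),np.percentile(k,[1,50,99],axis=0).round(1))
h=L[(L[:,2]>138)&(L[:,2]<150)&(abs(L[:,0])<70)&(abs(L[:,1])<25)]; print('handle',len(h),cv2.minAreaRect(h[:,:2].astype(np.float32)),np.median(h[:,2]))
l=L[(L[:,2]>86)&(L[:,2]<95)&(abs(L[:,0])<85)&(L[:,1]>20)&(L[:,1]<150)]; print('lid',np.percentile(l,[.5,50,99.5],axis=0).round(1))
print(robot.read_t())
E
```

```text
knob 384 [[ -7.6  76.8 120.2]
 [ -0.4  84.7 126.3]
 [  6.8  91.5 127.8]]
handle 1289 ((-0.7073593139648438, 8.658447265625), (6.566980361938477, 103.77808380126953), 89.80655670166016) 141.65182632508274
lid [[-71.3  20.7  88.3]
 [  0.5  74.2  90.6]
 [ 70.3 126.7  93.7]]
13.9083
```

View pics/w3.png

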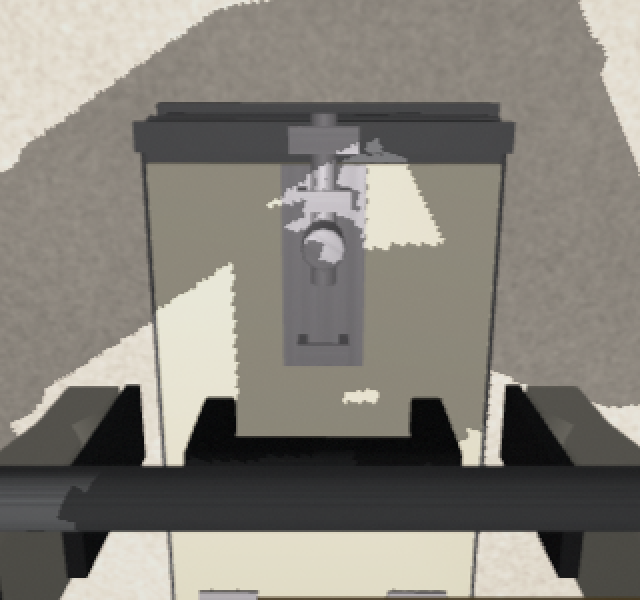

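The knob is now 81–82 mm from the case middle and the tip is through the keeper, so the bolt is home. The case shifted about 1 mm. Next I'll move above the handle, re-measure, and grip it.

```bash
python3 - <<'E'
from h import *
a=18.2;cx,cy=axes(a); c=np.array([.556,.221,0])-.0005*cx+.0014*cy
R=Rhand(a,1)
p=c+.0013*cy; p[2]=.23; robot.goto(p,R); robot.move_gripper(.7); robot.dwell(.1)
w=cam('wrist'); P=cloud(w); save('w4.png',w[0])
D=P.reshape(-1,3)-c; L=np.stack([D@cx,D@cy,D[:,2]],1)*1000; L=L[~np.isnan(L[:,0])]
h=L[(L[:,2]>138)&(L[:,2]<150)&(abs(L[:,0])<70)&(abs(L[:,1])<20)]; print('handle',len(h),cv2.minAreaRect(h[:,:2].astype(np.float32)),np.median(h[:,2]),np.percentile(h,[1,99],axis=0).round(1))
k=L[(L[:,2]>119)&(L[:,2]<133)&(abs(L[:,0])<14)&(L[:,1]>35)&(L[:,1]<110)]; print('knob',len(k),np.percentile(k,[1,50,99],axis=0).round(1) if len(k) else '')
print(robot.read_t(),robot.read_position()-c)
E
```

```text
handle 3318 ((0.17011260986328125, 2.310420036315918), (18.00751304626465, 103.0140151977539), 89.92540740966797) 142.33075639328968 [[-49.4  -6.5 139.3]
 [ 51.   11.  144. ]]
knob 358 [[ -6.9  76.2 119.3]
 [  1.   83.1 126.3]
 [  7.7  90.8 128.2]]
16.0667 [-0.00037403  0.0012595   0.23001429]
```

View pics/w4.png

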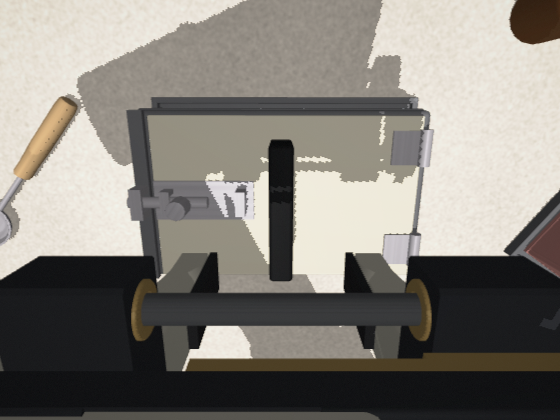

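The bar is centred between the jaws at (281,210), with the knob at (175,205) beside the keeper. The knob-to-handle distance is 81.2 mm against a nominal 82. Now I'll grip and lift.

```bash
python3 - <<'E'
from h import *
a=18.2;cx,cy=axes(a); c=np.array([.556,.221,0])-.0005*cx+.0014*cy
p=c+.0023*cy; p[2]=.15; robot.servo_line(p,Rhand(a,1),speed=.12); p[2]=.115; robot.servo_line(p,speed=.06)
print('down',robot.read_force(),robot.read_position())
robot.move_gripper(0.0); print('w',robot.read_grip_width()*88,robot.read_force())
p=np.array(robot.read_position())
q=p.copy(); q[2]=.135; robot.servo_line(q,speed=.03); robot.dwell(.2); print(robot.read_force(),robot.read_ft_torque())
q[2]=.25; robot.servo_line(q,speed=.06); robot.dwell(.6)
print(robot.read_position(),robot.read_force(),robot.read_ft_torque(),robot.read_grip_width()*88,robot.read_t())
for n in('scene','wrist'):
    w=cam(n); save(n+'5.png',w[0]); np.savez(n+'5.npz',im=w[0],P=cloud(w))
E
```

```text
down [0.3784828  0.04532237 0.34532298] [0.55451964 0.22443017 0.11501887]
w 17.996398070763004 [ 2.11309332 -2.90032151  1.02959513]
[-0.4758511   0.57079228 -7.93570275] [-0.08030155 -0.03259276  0.00630003]
[0.55445831 0.22387747 0.24997793] [ 0.0190252  -0.46789829 -8.14320007] [-0.0768594 -0.0308805  0.0039702] 18.065106107049097 22.0667
```

View pics/scene5.png

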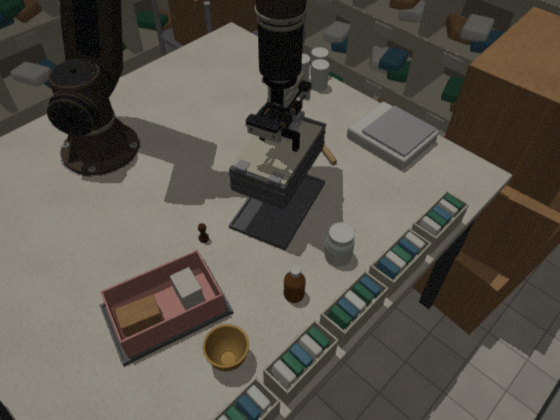

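View pics/wrist5.png

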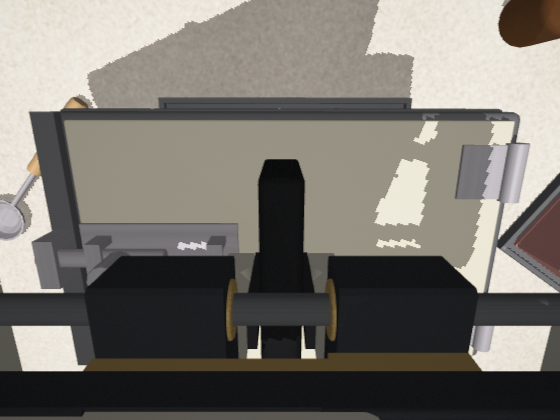

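The case is in the air above its empty dock (about 278,207 in the scene view), with the bystanders unchanged. I'll check level and stillness with a lid plane fit, then hand in.

```bash
python3 - <<'E'
from h import *
def fit(P):
    S=P[125:215,90:430].reshape(-1,3); S=S[(S[:,2]>.205)&(S[:,2]<.245)]
    for _ in range(3):
        A=np.c_[S[:,:2]-[.554,.224],np.ones(len(S))]; x=np.linalg.lstsq(A,S[:,2],rcond=None)[0]; r=abs(S[:,2]-A@x); S=S[r<max(.003,0)]
    cx,cy=axes(18.2); return len(S),'tilt deg along x,y',np.degrees([x[:2]@cx[:2],x[:2]@cy[:2]]).round(2),'lid z',x[2].round(4)
print(fit(np.load('wrist5.npz')['P'])); robot.dwell(1.0); w=cam('wrist'); print(fit(cloud(w)),robot.read_force(),robot.read_t())
ok=abs(fit(cloud(w))[2]).max()<3
if ok: robot.job_done(); print('done')
E
```

```text
(28049, 'tilt deg along x,y', array([0.  , 0.07]), 'lid z', np.float64(0.2254))
(28062, 'tilt deg along x,y', array([0.  , 0.08]), 'lid z', np.float64(0.2254)) [-0.15096289 -0.05429773 -7.61417076] 23.2167
the job is handed in; nothing more can be done
done
```

The bolt is home, and I handed the job in at 23.2 s with the carrier held in the air.

- **Bolt:** I gripped the knob and slid it along the carrier's +y until it met a firm stop at about 14 N. The tip shows through the keeper. The knob measured about 81.2 mm from the handle's middle, against 82 mm nominal, which is within the camera's accuracy. The carrier shifted about 1 mm in its dock during the push.
- **Lift:** I gripped the handle bar across its middle, at 18 mm jaw width, and raised it straight up by about 13.5 cm.
- **Last checks:** The lid was level to within 0.1° and stayed at 0.225 m over a 1 s hold. The load was about 8 N with no slip seen. In the last overall picture the other objects looked where they were; I judged that by eye and did not measure them.

No check failed.

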